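Index and lock the dish carousel

ROBOT

A 7-joint arm with a two-finger parallel gripper is mounted at the origin on a cart in front of the work surface, level with it; the furniture and walls round the work are solid. World frame = base frame: x ahead of the robot, y to its left, z up, the work surface at z = 0. Lengths are in m, angles in rad, forces in N, time in s.
With the tool pointing down it reaches from about 0.4 to 0.85 m from the base axis. Payload 4.5 kg.
Tool frame: the origin (TCP) lies at the very end of the fingers, on their centre line; the grasp point (between the pads) lies 19 mm behind it; z points along the fingers, y is the line along which they close (so a half turn about z gives the same grasp; the last joint's range is limited). The gripper opens to 88 mm and grips with 3 to 60 N. Pads are 18 mm wide; open, the fingers measure 123 mm over their backs; the gripper's body (75 mm by 187 mm) begins 45 mm behind the grasp point.
Start: joints at [1.341, 0.689, -0.195, 1.565, 0.157, 0.902, -0.215], TCP at [0.163, -0.603, 0.239] pointing down, gripper open.
Joint ranges: [-3.01, 3.01], [-0.46, 2.08], [-1.47, 1.51], [0.13, 2.56], [-1, 4.14], [0.04, 2.09], [-2.66, 2.66]. Speed limits (rad/s): [2.57, 2.57, 3.14, 3.14, 3.14, 3.14, 3.14].

INTERFACE

Orientations are given as a rotation vector (axis times angle).
In Python, from cell import observe, get_image, close_job, outline_of, spot_point gives the robot as it stands.
- The arm moves only by the shell command python3 -m pendant 'ROWS' [FORCE]. ROWS is JSON, one flat list of numbers, 7 for each row, row after row: the closure, from 0 (fully open) to 1 (shut), then the shift along the tool's x, y, z each as a share of 200 mm, from -1 to 1, then the turn, a rotation vector about the tool's x, y, z each as a share of pi/4 rad, from -1 to 1. A call has 1 to 8 rows; each row shifts and turns the commanded pose from where the row before left it, along the tool's axes as they then stand; what a row does not reach is not made up. A row lasts 1/10 s, in which the tool goes at most 50 mm and 8.59 degrees, less where a joint would pass 70% of its speed; a pose out of reach is approached as far as the arm can. A call with a number of a shift or a turn outside -1 to 1 is refused whole. A call with a gripper value outside its range is refused whole. The fingers move at their own pace and stop on an object; FORCE is the grip in N (left out, the last holds). Time passes only in rows, so rows that do not move let the fingers close. It gives the time, the measured TCP pose, the force, the opening and the grip force at its end, in the units of the state.
- observe(): the state, without advancing time (a new reading comes with each control period).
- get_image(name): name is "scene" or "top"; returns a dict with "img" (400x640x3 uint8, red, green, blue), "intrinsics" (3x3 intrinsics, pixels), "rvec" (rotation vector, rad) and "tvec" (3), from world to camera coordinates, as OpenCV has them. Camera axes: x right, y down, z forward; pixel columns grow to the right and rows downward; lengths in m; the calibration is good to about 2 mm. A picture is of the moment at which its call begins. There is no depth.
- close_job(): hands the job in; it is judged then, once.
Trained networks look in the newest picture that a camera, given by its name, has taken for a name from the list of things; names that differ only in an ending like _2 or _b are one class to them, and where a whole thing is asked for, a point or a joint stands for the part that bears it (a point fixed in the world has none). Each returns a list of dicts, best first, with "confidence" (0 to 1); they miss things now and then, are a little off and sometimes report something else, mostly with a low value. They report only what shows in the picture. A call takes as long as a camera call.
- outline_of(camera, name): "pixels" (400x640 bool, what is visible of it) and "extent" ([left, top, width, height] in pixels, round what is visible of it).
- spot_point(camera, name): "location" ([row, column] in pixels: a listed point, or the origin of a listed thing).
The state is a dict: "clock": time; "joints": joint angles; "dq": joint speeds; "effort": joint torques, N m; "ee_pos": TCP position; "ee_rot": TCP orientation; "ft_force": force on the tool from outside, world axes, zero at the start; "ft_torque": the same for the moment, N m; "opening": opening from 0.0 (shut) to 1.0 (fully open); "finger_force": force on a finger pad.
Only numpy, scipy, OpenCV 4.12 (cv2) and the standard library are available. Lean on these libraries where they do the work, as an engineer would, in place of code of your own. Each camera call takes 0.05 s, during which the arm holds its last target. There are 200 camera calls.

TASK

First take the small bottle that stands in the way on the carousel's base and stand it upright in the steel tray, beside the little box. Then turn the carousel by the lugs on its rim until its notch faces the locking bolt, and slide the bolt fully home into the notch. Leave the two tall bottles and the little box where they are and knock nothing over.

Things in the scene. Friction and masses are not known exactly. Their poses are not given: they have to be found in the camera images.
- base: Fixed grey plate under the carousel, 10 mm thick, on the counter. Origin on the carousel's axis of rotation, at the underside; z up; its x axis points from the axis to the locking bolt. The plate spans x -100 to 130, y -95 to 95 mm. The bolt's two guide cheeks span x 85 to 121, y -16.5 to 16.5 mm, top 27 mm above the counter.
- mark (a point): The place the notch must face: fixed to the base, on its x axis 62 mm from the axis of rotation and 20 mm above the counter.
- carousel: Round aluminium disc, 124 mm across, 12 mm thick, about 0.35 kg, loose on a fixed hub with 1.5 mm play; turns either way, held by friction alone, stays where left. Origin on its axis at its underside, 14 mm above the counter; z up; x points through the notch, a 24 mm wide slot cut into the rim to 46 mm from the axis. A fixed cap 34 mm across, top 40 mm above the counter, holds it down.
- notch (a point): Mouth of the notch, on the rim of the carousel 62 mm from its axis, half-way up the disc, 20 mm above the counter.
- lug (a point): Middle of one of six equal radial lugs standing on the carousel's rim at 30 (this one), 90, 150, 210, 270 and 330 degrees from the notch. Each is 8 mm wide, 58 to 76 mm from the axis, 16 to 40 mm above the counter (disc top: 26 mm). Two low dishes 39 mm across are fixed on the disc 40 mm from the axis, at 90 and 180 degrees, tops 38 mm above the counter.
- bolt (a joint): Travel of the locking bolt towards the axis in m: 0 drawn out (start), 0.028 fully home. Slides stiffly (about 1.5 N), stays where left. Its stepped nose, 15 mm wide with a 9 mm tip, stands 78 mm from the axis when out, 50 mm when home. The disc's rim stops it unless the notch faces it.
- bolt_pin (a point): Upright pin on the bolt by which it is pushed: 10 mm thick with a 16 mm ball on top; the point is on its axis 45 mm above the counter. The pin is clear from 27 to 54 mm, the ball reaches 70 mm above the counter. It stands on the base's x axis, 106 mm from the axis of rotation when the bolt is out.
- small_bottle_mid (a point): Centre, half-way up, of the small screw-capped bottle: body 34 mm across up to 62 mm above its foot, cap 21 mm across up to 72 mm. It stands on the base plate (foot 10 mm above the counter) just in front of the notch, between two lugs; its point is 36 mm above its foot; z is the bottle's own axis. About 50 g.
- tray: Fixed low steel tray, outside 96 x 150 x 16 mm (x, y, z), walls and floor 3 mm thick; origin at the centre of its underside on the counter; its long side runs along its y axis.
- glass_box: Little square white box 31 x 31 x 18 mm standing loose in the tray, somewhere along its long centre line; origin at the centre of its underside. To be left where it is.
- tall_bottle_1: Tall screw-capped bottle 45 mm across and 98 mm high, standing loose on the counter beside the base, on its +y side; origin at the centre of its foot. To be left alone.
- tall_bottle_2: A second bottle just like tall_bottle_1, on the base's -y side; origin at the centre of its foot. To be left alone.

How it is judged:
By the outcome, as a careful person would: the job done as asked, in the order asked, and still so for the second after the job is handed in, with the robot touching nothing.
It also fails if it takes over 72 s, if anything falls off the work surface, if the arm or the gripper's body presses on something with over 40 N, if the wrist force passes 120 N, or if a joint passes its speed limit or range.

## Working session

There is one attempt and no reset: what is moved stays moved. The work goes in short steps, Python scripts to look and compute and a shell command to move; the robot and the scene stay as the last step left them, time stands still between calls to the robot, and variables do not carry over. Pictures are saved under pics/ and viewed, at most 10 in all, crops included, and the job is handed in when it is done.

```bash
mkdir -p pics; ls
cat > h.py <<'E'
import numpy as np, cv2
from cell import observe,get_image,close_job,outline_of,spot_point
def cam(n):
    d=get_image(n); R=cv2.Rodrigues(np.array(d["rvec"],float))[0]
    return d["img"],np.array(d["intrinsics"]),R,np.array(d["tvec"],float).ravel()
def atz(c,px,z):  # px=(row,col) -> world point at height z
    _,K,R,t=c; r=R.T@np.linalg.solve(K,[px[1],px[0],1]); o=-R.T@t
    return o+r*(z-o[2])/r[2]
def tri(c1,p1,c2,p2):
    P=[c[1]@np.c_[c[2],c[3]] for c in(c1,c2)]
    X=cv2.triangulatePoints(P[0],P[1],np.array([[p1[1]],[p1[0]]],float),np.array([[p2[1]],[p2[0]]],float)).ravel()
    return X[:3]/X[3]
def proj(c,X): 
    x=c[1]@(c[2]@np.array(X)+c[3]); return x[1]/x[2],x[0]/x[2]
def save(c,f): cv2.imwrite(f,cv2.cvtColor(c[0],cv2.COLOR_RGB2BGR))
E
python3 - <<'E'
from h import *
np.set_printoptions(precision=4,suppress=True)
C={n:cam(n) for n in("scene","top")}
for n in C: save(C[n],f"pics/{n}0.png"); print(n,-C[n][2].T@C[n][3])
Z=dict(base=0,mark=.02,carousel=.014,notch=.02,lug=.028,bolt_pin=.045,small_bottle_mid=.046,tray=0,glass_box=.003,tall_bottle_1=0)
for k,z in Z.items():
  for n in C:
    for d in spot_point(n,k)[:6 if k=="lug" else 2]:
        print(k,n,round(d["confidence"],2),np.round(d["location"],1),atz(C[n],d["location"],z))
s=observe(); print(s["clock"],s["ee_pos"],s["ee_rot"],s["ft_force"])
E
```

```text
pics
scene [0.031  0.4418 0.7067]
top [0.4571 0.0373 1.1212]
base scene 0.76 [200.1 341.7] [ 0.5447 -0.0313  0.    ]
mark scene 0.62 [206.4 365.5] [ 0.4782 -0.0527  0.02  ]
mark top 0.73 [220.7 371.8] [ 0.4839 -0.0487  0.02  ]
carousel scene 0.58 [198.5 338.5] [ 0.5438 -0.0188  0.014 ]
carousel top 0.58 [198.6 363.3] [ 0.5395 -0.0299  0.014 ]
notch scene 0.78 [204.  318.7] [0.5531 0.0381 0.02  ]
notch top 0.79 [194.2 337.5] [0.5518 0.0339 0.02  ]
notch top 0.46 [222.7 373.1] [ 0.4789 -0.0517  0.02  ]
lug scene 0.7 [209.3 324.8] [0.5238 0.0413 0.028 ]
lug top 0.58 [209.4 333.8] [0.514 0.044 0.028]
bolt_pin scene 0.63 [204.1 380.4] [ 0.4466 -0.0695  0.045 ]
bolt_pin top 0.58 [236.4 383.1] [ 0.445  -0.0725  0.045 ]
small_bottle_mid scene 0.58 [204.2 310.6] [0.5442 0.0698 0.046 ]
small_bottle_mid top 0.71 [192.3 331.6] [0.5546 0.0481 0.046 ]
tray top 0.75 [202.7 242.9] [0.5388 0.2735 0.    ]
glass_box scene 0.49 [256.9 222.4] [0.5592 0.304  0.003 ]
glass_box top 0.69 [193.2 227.4] [0.5638 0.3119 0.003 ]
glass_box top 0.62 [239.3 383.1] [ 0.4373 -0.0765  0.003 ]
tall_bottle_1 scene 0.92 [233.9 293.2] [0.5239 0.1356 0.    ]
tall_bottle_1 scene 0.73 [253.7 241. ] [0.5449 0.265  0.    ]
tall_bottle_1 top 0.88 [163.8 409. ] [ 0.6253 -0.1486  0.    ]
tall_bottle_1 top 0.83 [207.6 302.5] [0.5222 0.1229 0.    ]
1.1 [ 0.163  -0.6034  0.2387] [3.1142 0.4132 0.0001] [0.2662 0.6166 0.9528]
```

Run:
```python
import cv2
a=cv2.imread("pics/top0.png")[110:300,190:450]; cv2.imwrite("pics/topc.png",cv2.resize(a,None,fx=3,fy=3,interpolation=2))
a=cv2.imread("pics/scene0.png")[130:310,180:430]; cv2.imwrite("pics/scenec.png",cv2.resize(a,None,fx=3.2,fy=3.2,interpolation=2))
```

```text
(no output)
```

View pics/topc.png

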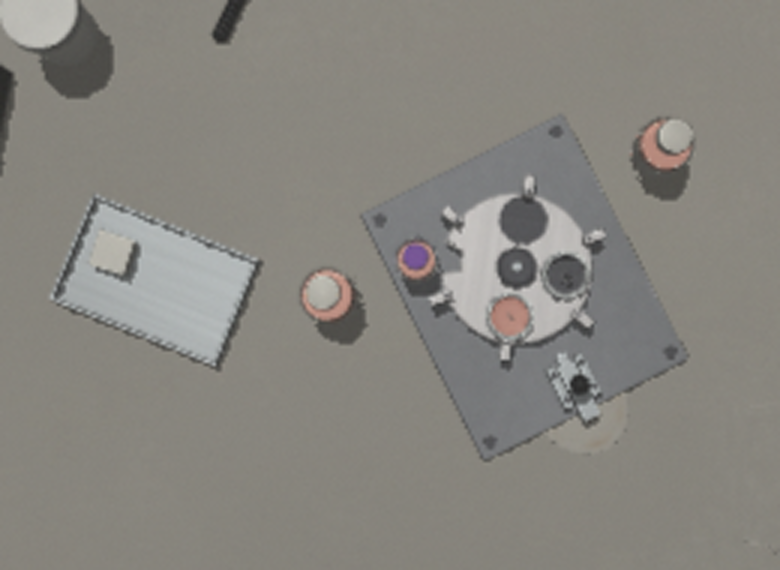

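View pics/scenec.png

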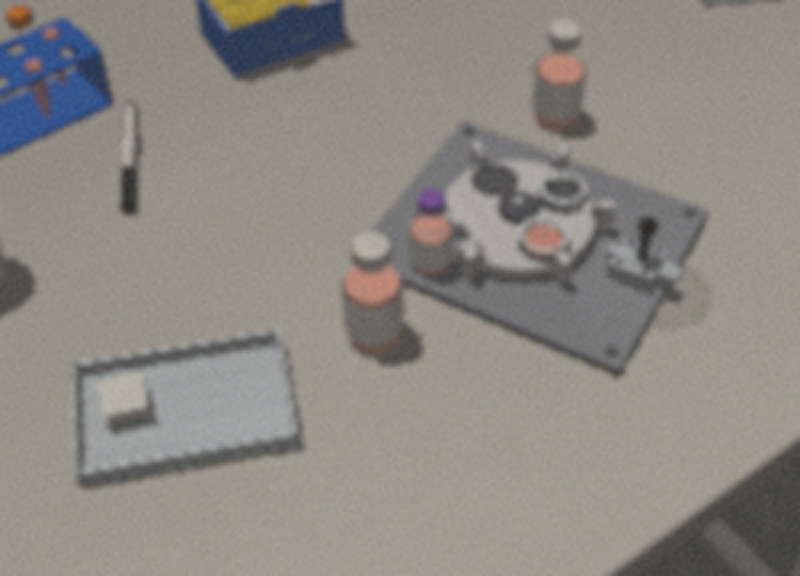

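The top crop shows the notch facing left towards the small bottle, whose purple cap is at about (416,258). The bolt pin is at (580,385) and the hub at (517,267). The box sits at the left end of the tray. Dishes: pink at 90° and grey at 180° match the description, while the dark disc is only a decoration. Next I work out the geometry.

Run:
```python
from h import *
np.set_printoptions(precision=4,suppress=True)
T=cam("top");S=cam("scene")
f=lambda x,y:(110+y/3-.33,190+x/3-.33)
cent=[]
for c in(T,S):
    h=cv2.cvtColor(c[0],cv2.COLOR_RGB2HSV); m=((h[...,0]>120)&(h[...,0]<160)&(h[...,1]>70)).astype(np.uint8)
    n,l,st,ce=cv2.connectedComponentsWithStats(m); i=1+np.argmax(st[1:,4]); print(st[i],ce[i]); cent.append(ce[i][::-1])
print("cap tri",tri(T,cent[0],S,cent[1]),"top@.081",atz(T,cent[0],.081),"scene@.077",atz(S,cent[1],.077))
cor=np.array([atz(T,f(*p),.01) for p in[(360,215),(562,115),(688,355),(487,460)]]);print(cor)
c=cor.mean(0); u=(cor[2]+cor[3]-cor[0]-cor[1]);u/=np.linalg.norm(u); print("base axis from plate",c-.015*u,"ang",np.degrees(np.arctan2(u[1],u[0])))
print("sizes",[np.linalg.norm(cor[i]-cor[(i+1)%4]) for i in range(4)])
ax=atz(T,f(517,267),.04); pin=atz(T,f(580,384),.065);print("cap",ax,"pin",pin,np.linalg.norm((pin-ax)[:2]))
for p in[(529,183),(596,236),(585,320),(506,352),(438,299),(450,214)]:
    q=atz(T,f(*p),.04)-ax; print("lug",np.hypot(*q[:2]),np.degrees(np.arctan2(q[1],q[0])))
tr=np.array([atz(T,f(*p),.016) for p in[(97,197),(261,260),(218,367),(52,299)]]);print("tray",tr.mean(0),tr,[np.linalg.norm(tr[i]-tr[(i+1)%4]) for i in range(4)])
print("box",atz(T,f(113,253),.021))
```

```text
[446  41   8   8  47] [449.617   44.1489]
[311 189   7   7  39] [314.1538 192.    ]
cap tri [ 1.2697 -0.4801 -0.8017] top@.081 [ 0.8968 -0.2425  0.081 ] scene@.077 [0.5479 0.0568 0.077 ]
[[ 0.587   0.1026  0.01  ]
 [ 0.6661 -0.0685  0.01  ]
 [ 0.4629 -0.1654  0.01  ]
 [ 0.3811  0.0029  0.01  ]]
base axis from plate [ 0.5378 -0.0256  0.01  ] ang -154.32772678180532
sizes [np.float64(0.18858055990876013), np.float64(0.22512191170890608), np.float64(0.18712605586866107), np.float64(0.22882431483586624)]
cap [ 0.5375 -0.0252  0.04  ] pin [ 0.4422 -0.0701  0.065 ] 0.10536077106952971
lug 0.06911097981989643 -9.918243514273746
lug 0.06866073037011178 -70.14859128405011
lug 0.06935830201649101 -129.758818503342
lug 0.06925769848165289 170.8342711244744
lug 0.06893248931449936 110.47766221035799
lug 0.06923944841732724 49.82709180518069
tray [0.5365 0.2726 0.016 ] [[0.6079 0.3218 0.016 ]
 [0.5512 0.1855 0.016 ]
 [0.4634 0.2228 0.016 ]
 [0.5236 0.3603 0.016 ]] [np.float64(0.14762250838544305), np.float64(0.09532593960604209), np.float64(0.15010680033045887), np.float64(0.09267703341496761)]
box [0.5601 0.3077 0.021 ]
```

Geometry is consistent: plate sides come out at 188 x 227 mm, the pin at 105 mm and the lugs at 69 mm. The carousel axis is (0.5376, -0.0254) and base x points at -154.6°. The notch is at +80°, so it needs +125°. The bottle is at about (0.550, 0.0565). I move over it now.

```bash
python3 -m pendant '[0,0.15,-0.15,0,0,0,0, 0,0.15,-0.15,0,0,0,0, 0,0.15,-0.15,0,0,0,0, 0,0.15,-0.15,0,0,0,0, 0,0.15,-0.15,0,0,0,0, 0,0.15,-0.15,0,0,0,0, 0,0.15,-0.15,0,0,0,0, 0,0.15,-0.15,0,0,0,0]'
python3 -m pendant '[0,0.15,-0.15,0,0,0,0, 0,0.15,-0.15,0,0,0,0, 0,0.15,-0.15,0,0,0,0, 0,0.15,-0.15,0,0,0,0, 0,0.15,-0.15,0,0,0,0, 0,0.15,-0.15,0,0,0,0, 0,0.15,-0.15,0,0,0,0, 0,0.15,-0.15,0,0,0,0]'
python3 -m pendant '[0,0.15,-0.15,0,0,0,0, 0,0.15,-0.15,0,0,0,0, 0,0,0,0,0,0,-0.18, 0,0,0,0,0,0,-0.18, 0,0,0,0,0,0,-0.18, 0,0,0,0,0,0,-0.18, 0,0,0,0,0,0,-0.18, 0,0,0,0,0,0,-0.18]'
python3 -m pendant '[0,0,0,0,0,0,-0.18, 0,0,0,0,0,0,-0.18, 0,0,0,0,0,0,-0.18, 0,0,0,0,0,0,-0.18, 0,0,0,0,0,0,-0.18, 0,0,0,0,0,0,-0.18, 0,0,0,0,0,0,0, 0,0,0,0,0,0,0]'
cat >> h.py <<'E'
def rel(x,y,z,yaw=None):
    "tool-axis shares to reach a world point; yaw = wanted heading of tool x, deg"
    s=observe(); R=cv2.Rodrigues(np.array(s["ee_rot"],float))[0]; d=np.array([x,y,z])-s["ee_pos"]
    h=np.degrees(np.arctan2(R[1,0],R[0,0])); 
    print("t",round(s["clock"],2),"pos",np.round(s["ee_pos"],4),"head",round(h,2),"tilt",np.round(R[:,2],3),"shares",np.round(R.T@d/.2,3),"F",np.round(s["ft_force"],1),"open",round(s["opening"],3), "yaw share",None if yaw is None else round((h-yaw)/45,3))
E
python3 - <<'E'
from h import *
T=cam("top");S=cam("scene")
rel(.55,.0565,.15,112); rel(.55,.0565,.045)
print(observe()["joints"])
for z in(.082,): print("cap top cam by eye",atz(T,(110+257/3,190+416/3),z))
h=cv2.cvtColor(S[0],cv2.COLOR_RGB2HSV)
for n,c in(("top",T),("scene",S)):
    for d in outline_of(n,"small_bottle_mid")[:1]:
        m=d["pixels"]; print(n,d["confidence"],d["extent"])
save(S,"pics/s1.png")
E
```

```text
clock: 2.0
ee_pos: [0.3329, -0.3077, 0.239]
ee_rot: [3.114, 0.413, 0.001]
ft_force: [1.2, -0.1, -0.5]
opening: 0.998
finger_force: 0.0
clock: 2.8
ee_pos: [0.5021, -0.0131, 0.2389]
ee_rot: [3.114, 0.413, 0.001]
ft_force: [0.3, 0.6, 0.2]
opening: 0.997
finger_force: 0.0
clock: 3.6
ee_pos: [0.5436, 0.0587, 0.2388]
ee_rot: [2.663, 1.666, 0.0]
ft_force: [-0.8, 0.2, 0.1]
opening: 1.001
finger_force: 0.0
clock: 4.4
ee_pos: [0.5436, 0.0586, 0.2387]
ee_rot: [1.754, 2.606, 0.0]
ft_force: [0.7, 0.3, 0.9]
opening: 1.003
finger_force: 0.0
t 4.5 pos [0.5436 0.0587 0.2388] head 112.17 tilt [ 0. -0. -1.] shares [-0.022  0.026  0.444] F [0.4 0.2 0.7] open 0.998 yaw share 0.004
t 4.5 pos [0.5436 0.0587 0.2388] head 112.17 tilt [ 0. -0. -1.] shares [-0.022  0.026  0.969] F [0.4 0.2 0.7] open 0.998 yaw share None
[ 0.17305571  0.63926177 -0.60931405  1.79096476  0.46793495  0.85965572
 -0.26907038]
cap top cam by eye [0.54362372 0.05479705 0.082     ]
scene 0.61 [307.6, 192.6, 13.8, 23.5]
```

```bash
python3 -m pendant '[0,-0.017,0.006,0.2,0,0,0, 0,0,0,0.2,0,0,0, 0,0,0,0.2,0,0,0, 0,0,0,0.2,0,0,0, 0,0,0,0.16,0,0,0, 0,0,0,0,0,0,0, 1,0,0,0,0,0,0, 1,0,0,0,0,0,0]' 12
python3 -m pendant '[1,0,0,0,0,0,0, 1,0,0,0,0,0,0, 1,0,0,0,0,0,0, 1,0,0,0,0,0,0]'
```

```text
clock: 5.4
ee_pos: [0.5472, 0.0565, 0.0485]
ee_rot: [1.749, 2.607, 0.004]
ft_force: [-0.7, -0.1, 0.8]
opening: 0.844
finger_force: 0.0
clock: 5.8
ee_pos: [0.5461, 0.056, 0.0471]
ee_rot: [1.75, 2.609, 0.001]
ft_force: [0.5, 0.6, 0.7]
opening: 0.479
finger_force: 0.0
```

```bash
python3 -m pendant '[1,0,0,0,0,0,0, 1,0,0,0,0,0,0, 1,0,0,0,0,0,0, 1,0,0,0,0,0,0]'
python3 -m pendant '[1,0,0,-0.2,0,0,0, 1,0,0,-0.2,0,0,0, 1,0,0,-0.2,0,0,0, 1,0,0,0,0,0,0]'
python3 -c "
from h import *
rel(.5296,.256,.15,67)"
```

```text
clock: 6.2
ee_pos: [0.5459, 0.056, 0.0468]
ee_rot: [1.75, 2.609, -0.0]
ft_force: [-0.1, -0.2, 2.1]
opening: 0.381
finger_force: 12.0
clock: 6.6
ee_pos: [0.5488, 0.0573, 0.1711]
ee_rot: [1.747, 2.604, 0.011]
ft_force: [0.4, 0.6, -0.5]
opening: 0.386
finger_force: 12.0
t 6.6 pos [0.5488 0.0573 0.1711] head 112.29 tilt [ 0.009  0.002 -1.   ] shares [0.956 0.287 0.107] F [ 0.4  0.6 -0.5] open 0.386 yaw share 1.007
```

```bash
python3 -m pendant '[1,0.12,0.036,0,0,0,0, 1,0.12,0.036,0,0,0,0, 1,0.12,0.036,0,0,0,0, 1,0.12,0.036,0,0,0,0, 1,0.12,0.036,0,0,0,0, 1,0.12,0.036,0,0,0,0, 1,0.12,0.036,0,0,0,0, 1,0.12,0.036,0,0,0,0]'
python3 -m pendant '[1,0,0,0,0,0,0.17, 1,0,0,0,0,0,0.17, 1,0,0,0,0,0,0.17, 1,0,0,0,0,0,0.17, 1,0,0,0,0,0,0.17, 1,0,0,0,0,0,0.16, 1,0,0,0,0,0,0, 1,0,0,0,0,0,0]'
python3 -c "
from h import *
rel(.5296,.256,.041,67)
for n in('scene','top'):
  c=cam(n); save(c,'pics/p_'+n+'.png')
a=cv2.imread('pics/p_top.png')[120:270,170:360];b=cv2.imread('pics/p_scene.png')[120:300,170:360]
b=cv2.resize(b,(380,360));a=cv2.resize(a,(400,316));o=np.zeros((360,780,3),np.uint8);o[:,:380]=b;o[:316,380:]=a;cv2.imwrite('pics/p.png',o)"
```

```text
clock: 7.4
ee_pos: [0.5255, 0.256, 0.1653]
ee_rot: [-1.749, -2.609, 0.003]
ft_force: [-0.1, -0.0, -1.0]
opening: 0.382
finger_force: 12.0
clock: 8.2
ee_pos: [0.5258, 0.2553, 0.1659]
ee_rot: [2.619, 1.735, -0.002]
ft_force: [-0.1, 0.7, -0.5]
opening: 0.379
finger_force: 12.0
t 8.2 pos [0.5258 0.2553 0.1659] head 67.06 tilt [-0.001 -0.001 -1.   ] shares [0.012 0.016 0.624] F [-0.1  0.7 -0.5] open 0.379 yaw share 0.001
```

View pics/p.png

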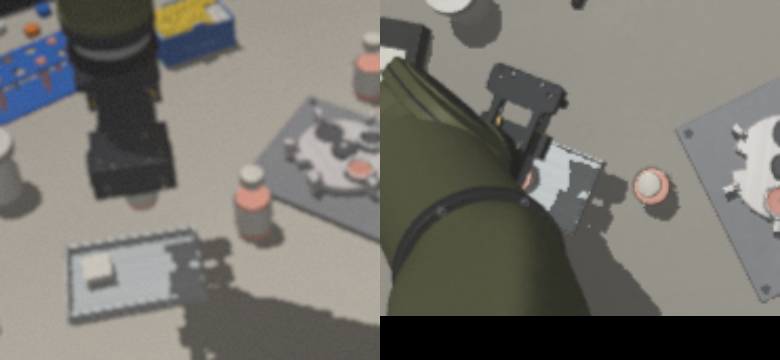

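The bottle hangs in the gripper above the tray (about (145,200) in the left half), the tall bottle still stands and the box is undisturbed at (97,270). I lower it and release.

```bash
python3 -m pendant '[1,0.012,0.016,0.15,0,0,0, 1,0,0,0.15,0,0,0, 1,0,0,0.15,0,0,0, 1,0,0,0.1,0,0,0, 1,0,0,0.05,0,0,0, 1,0,0,0.02,0,0,0, 1,0,0,0,0,0,0, 1,0,0,0,0,0,0]'
python3 -m pendant '[1,0,0,0.006,0,0,0, 1,0,0,0,0,0,0, 1,0,0,0,0,0,0]'
```

```text
clock: 9.1
ee_pos: [0.5309, 0.2569, 0.0437]
ee_rot: [2.622, 1.731, 0.003]
ft_force: [0.1, -0.1, 0.1]
opening: 0.382
finger_force: 12.0
clock: 9.4
ee_pos: [0.5304, 0.2566, 0.0419]
ee_rot: [2.622, 1.731, 0.001]
ft_force: [-0.2, 0.4, 0.2]
opening: 0.382
finger_force: 12.0
```

```bash
python3 -m pendant '[1,0,0,0.006,0,0,0, 1,0,0,0.004,0,0,0, 1,0,0,0,0,0,0, 1,0,0,0,0,0,0]'
python3 -m pendant '[0.5,0,0,0,0,0,0, 0.3,0,0,0,0,0,0, 0.2,0,0,0,0,0,0, 0.2,0,0,0,0,0,0, 0.2,0,0,0,0,0,0, 0.2,0,0,0,0,0,0, 0.2,0,0,0,0,0,0]'
python3 -m pendant '[0.2,0,0,-0.1,0,0,0, 0.2,0,0,-0.15,0,0,0, 0.2,0,0,-0.2,0,0,0, 0.2,0,0,-0.2,0,0,0, 0.2,0,0,0,0,0,0]'
python3 -c "
from h import *
A=np.array([.5376,-.0254]);th=np.radians(-154.6);ex=np.array([np.cos(th),np.sin(th)]);ey=np.array([-ex[1],ex[0]])
ps=[]
for t in[135,144.6,160,175,190,205,220,235,250,260,270]:
    a=np.radians(t);er=np.array([np.cos(a),np.sin(a)]);et=np.array([-er[1],er[0]])
    s=17.5*abs(et[0])+9*abs(et[1]); 
    if t==270: s=17.5
    p=70*er-(4+s)*et; w=A+(p[0]*ex+p[1]*ey)/1000; ps.append(p); print(t,np.round(p,1),np.round(w,4))
rel(*(A+(ps[0][0]*ex+ps[0][1]*ey)/1000),.12,115.4)
"
```

```text
clock: 9.8
ee_pos: [0.5302, 0.2566, 0.0398]
ee_rot: [2.622, 1.731, 0.001]
ft_force: [-0.6, -0.5, 4.6]
opening: 0.381
finger_force: 12.0
clock: 10.5
ee_pos: [0.5302, 0.2565, 0.0395]
ee_rot: [2.622, 1.731, 0.0]
ft_force: [-0.8, -0.7, -0.4]
opening: 0.8
finger_force: 0.0
clock: 11.0
ee_pos: [0.5331, 0.2585, 0.1747]
ee_rot: [2.622, 1.73, 0.016]
ft_force: [1.1, -0.1, -0.9]
opening: 0.802
finger_force: 0.0
135 [-33.4  65.6] [ 0.5959 -0.0703]
144.6 [-44.6  58.1] [ 0.6028 -0.0587]
160 [-59.5  41.3] [ 0.609  -0.0372]
175 [-68.5  20.5] [ 0.6083 -0.0146]
190 [-71.7   3.5] [0.6039 0.0022]
205 [-71.7 -11.9] [0.5973 0.0161]
220 [-67.9 -28. ] [0.5869 0.029 ]
235 [-59.4 -43.9] [0.5724 0.0397]
250 [-46.  -57.7] [0.5544 0.0465]
260 [-34.6 -65. ] [0.541  0.0481]
270 [-21.5 -70. ] [0.527  0.0471]
t 11.0 pos [0.5331 0.2585 0.1747] head 66.84 tilt [ 0.009  0.005 -1.   ] shares [-1.391  0.934  0.267] F [ 1.1 -0.1 -0.9] open 0.802 yaw share -1.079
```

```bash
python3 -m pendant '[1,-0.174,0.117,0,0,0,0, 1,-0.174,0.117,0,0,0,0, 1,-0.174,0.117,0,0,0,0, 1,-0.174,0.117,0,0,0,0, 1,-0.174,0.117,0,0,0,0, 1,-0.174,0.117,0,0,0,0, 1,-0.174,0.117,0,0,0,0, 1,-0.174,0.117,0,0,0,0]'
python3 -m pendant '[1,0,0,0,0,0,-0.18, 1,0,0,0,0,0,-0.18, 1,0,0,0,0,0,-0.18, 1,0,0,0,0,0,-0.18, 1,0,0,0,0,0,-0.18, 1,0,0,0,0,0,-0.18, 1,0,0,0,0,0,0, 1,0,0,0,0,0,0]'
python3 -c "
from h import *
rel(.5959,-.0703,.031,115.4);print(observe()['joints'])
for n in('scene','top'):
  c=cam(n); save(c,'pics/q_'+n+'.png')
a=cv2.imread('pics/q_top.png')[110:270,190:430];b=cv2.imread('pics/q_scene.png')[120:320,170:420]
b=cv2.resize(b,(400,320));a=cv2.resize(a,(400,267));o=np.zeros((320,800,3),np.uint8);o[:,:400]=b;o[:267,400:]=a;cv2.imwrite('pics/q.png',o)"
```

```text
clock: 11.8
ee_pos: [0.5926, -0.0749, 0.1688]
ee_rot: [-2.621, -1.731, 0.001]
ft_force: [-0.2, 0.2, 0.5]
opening: 0.098
finger_force: 0.0
clock: 12.6
ee_pos: [0.5926, -0.0731, 0.169]
ee_rot: [-1.681, -2.653, 0.0]
ft_force: [0.0, -0.2, -0.5]
opening: 0.004
finger_force: 0.0
t 12.6 pos [ 0.5926 -0.0731  0.169 ] head 115.27 tilt [-0.001  0.    -1.   ] shares [0.005 0.021 0.69 ] F [ 0.  -0.2 -0.5] open 0.004 yaw share -0.003
[ 0.38243057  0.79920375 -0.60547898  1.70593574  0.5874454   0.82646235
 -0.05036646]
```

View pics/q.png

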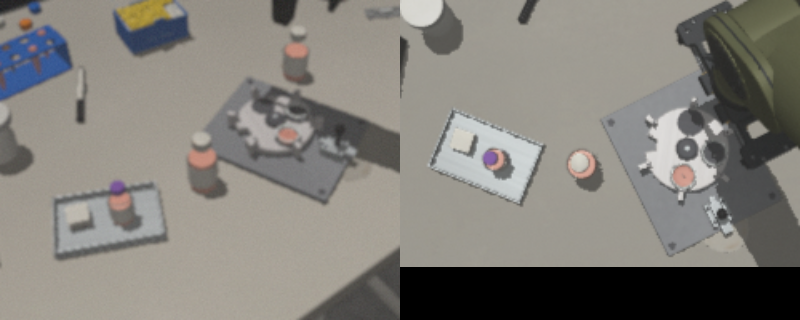

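The bottle stands upright in the tray beside the box (left half (120,205), right half (493,158)), and the tall bottles are untouched. Now I descend behind the lug at base angle 145°.

```bash
python3 -m pendant '[1,0.005,0.021,0.2,0,0,0, 1,0,0,0.2,0,0,0, 1,0,0,0.15,0,0,0, 1,0,0,0.1,0,0,0, 1,0,0,0.04,0,0,0, 1,0,0,0,0,0,0, 1,0,0,0,0,0,0]'
python3 -c "
from h import *
rel(.6028,-.0587,.031,115.4)"
```

```text
clock: 13.4
ee_pos: [0.5971, -0.0702, 0.0325]
ee_rot: [1.677, 2.655, 0.001]
ft_force: [0.3, 0.1, -0.2]
opening: 0.002
finger_force: 0.0
t 13.4 pos [ 0.5971 -0.0702  0.0325] head 115.44 tilt [ 0.002 -0.    -1.   ] shares [0.04  0.05  0.007] F [ 0.3  0.1 -0.2] open 0.002 yaw share 0.001
```

```bash
python3 -m pendant '[1,0.02,0.028,0.007,0,0,0, 1,0.02,0.028,0,0,0,0, 1,0.042,0.037,0,0,0,0, 1,0.042,0.037,0,0,0,0, 1,0.052,0.022,0,0,0,0, 1,0.052,0.022,0,0,0,0, 1,0.042,0.008,0,0,0,0, 1,0.042,0.008,0,0,0,0]'
python3 -m pendant '[1,0.038,0,0,0,0,0, 1,0.038,0,0,0,0,0, 1,0.04,-0.01,0,0,0,0, 1,0.04,-0.01,0,0,0,0, 1,0.04,-0.021,0,0,0,0, 1,0.04,-0.021,0,0,0,0, 1,0,0,0,0,0,0, 1,0,0,0,0,0,0]'
python3 -c "
from h import *
rel(.5724,.0397,.031,115.4)
c=cam('scene'); save(c,'pics/r_scene.png')
b=cv2.imread('pics/r_scene.png')[120:270,270:430];d=cam('top');save(d,'pics/r_top.png');a=cv2.imread('pics/r_top.png')[130:280,300:440]
o=np.hstack([cv2.resize(b,(400,375)),cv2.resize(a,(350,375))]);cv2.imwrite('pics/r.png',o)"
```

```text
clock: 14.2
ee_pos: [0.6032, 0.0029, 0.03]
ee_rot: [-1.677, -2.657, 0.001]
ft_force: [-0.3, -0.7, 0.1]
opening: 0.004
finger_force: 0.6
clock: 15.0
ee_pos: [0.572, 0.04, 0.0301]
ee_rot: [-1.676, -2.657, -0.0]
ft_force: [0.6, -0.9, -0.1]
opening: 0.004
finger_force: 0.0
t 15.0 pos [0.572  0.04   0.0301] head 115.51 tilt [-0.  0. -1.] shares [-0.002  0.001 -0.004] F [ 0.6 -0.9 -0.1] open 0.004 yaw share 0.002
```

View pics/r.png

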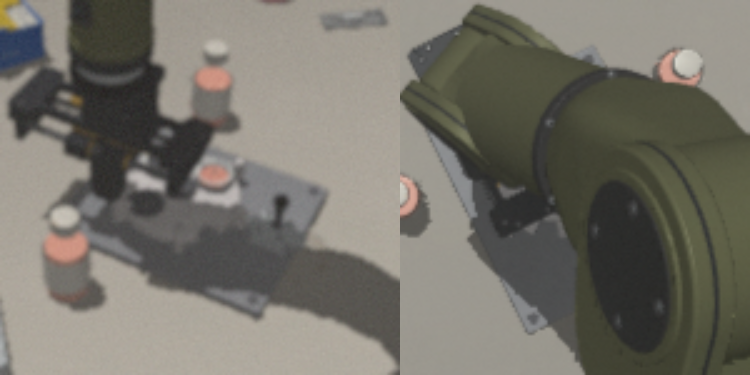

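The disc has turned with the push: the pink dish is now on the far side at (213,178), and both tall bottles still stand. I finish the arc slowly.

```bash
python3 -m pendant '[1,0.023,-0.022,0,0,0,0, 1,0.023,-0.022,0,0,0,0, 1,0.023,-0.022,0,0,0,0, 1,0.018,-0.029,0,0,0,0, 1,0.018,-0.029,0,0,0,0, 1,0.008,-0.02,0,0,0,0, 1,0.008,-0.02,0,0,0,0, 1,0,-0.018,0,0,0,0]'
python3 -m pendant '[1,0,0,0,0,0,0, 1,0,0,0,0,0,0, 1,0,0.03,0,0,0,0, 1,0,0,-0.15,0,0,0, 1,0,0,-0.2,0,0,0, 1,0,0,-0.2,0,0,0, 1,0,0,0,0,0,0]'
python3 -c "
from h import *
rel(.527,.0471,.031,115.4)
T=cam('top');S=cam('scene')
save(S,'pics/v_scene.png');save(T,'pics/v_top.png')
for k,z in(('notch',.02),('mark',.02),('lug',.028),('bolt_pin',.045)):
  for n,c in(('top',T),('scene',S)):
    for d in spot_point(n,k)[:3]: print(k,n,round(d['confidence'],2),np.round(d['location'],1),np.round(atz(c,d['location'],z),4))
b=cv2.imread('pics/v_scene.png')[140:250,290:420]; cv2.imwrite('pics/v.png',cv2.resize(b,(700,592),interpolation=2))"
```

```text
clock: 15.9
ee_pos: [0.5287, 0.0461, 0.0302]
ee_rot: [-1.677, -2.657, -0.001]
ft_force: [0.2, -0.3, -0.4]
opening: 0.003
finger_force: 0.5
clock: 16.6
ee_pos: [0.5378, 0.0496, 0.1446]
ee_rot: [1.675, 2.651, 0.011]
ft_force: [0.3, 0.8, -0.2]
opening: 0.001
finger_force: 0.0
t 16.6 pos [0.5378 0.0496 0.1446] head 115.42 tilt [ 0.009  0.003 -1.   ] shares [ 0.013 -0.06   0.568] F [ 0.3  0.8 -0.2] open 0.001 yaw share 0.001
notch scene 0.58 [207.4 362.4] [ 0.4801 -0.0441  0.02  ]
mark top 0.21 [204.4 248.4] [0.5327 0.2557 0.02  ]
mark scene 0.94 [204.7 364.9] [ 0.4835 -0.0554  0.02  ]
mark scene 0.65 [245.5 242.6] [0.5485 0.2561 0.02  ]
lug scene 0.65 [194.5 368. ] [ 0.5008 -0.0802  0.028 ]
bolt_pin top 0.58 [206.1 298.9] [0.5234 0.1281 0.045 ]
bolt_pin scene 0.53 [204.  379.3] [ 0.4484 -0.0676  0.045 ]
```

View pics/v.png

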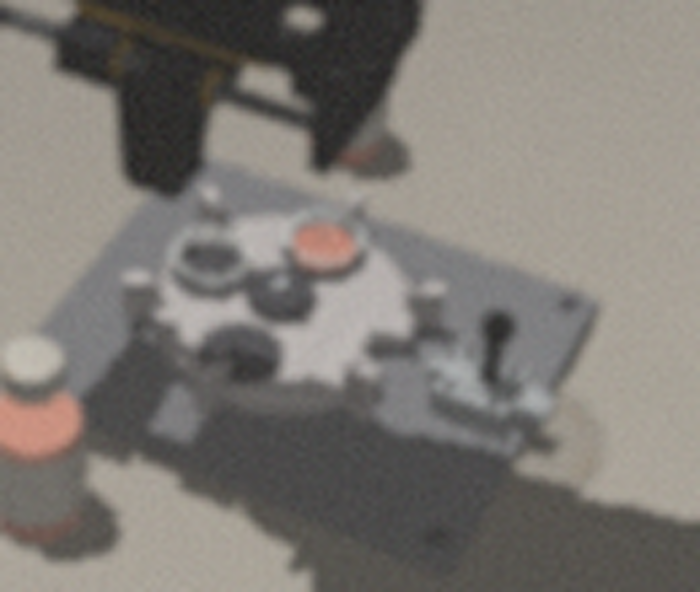

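The notch opening (about (400,345)) now lies between the lugs at (432,288) and (362,366), close to the bolt. I compute the remaining angle from the lugs.

```bash
python3 -c "
from h import *
S=cam('scene');g=lambda x,y:(140+y/5.382-.4,290+x/5.385-.4)
A=atz(S,g(282,278),.04);P=atz(S,g(497,325),.062);print(A,P)
A=np.array([.5376,-.0254,.04])
for o,rel in(((432,288),30),((362,366),-30),((137,278),210),((208,195),150),((400,345),0)):
  q=atz(S,g(*o),.04 if rel else .02)-A;print(o,np.hypot(*q[:2]),'notch err',(np.degrees(np.arctan2(q[1],q[0]))-rel+154.6+180)%360-180)
for rel in(30,-30,150,210):
  a=np.radians(-154.6+rel);r,c=proj(S,A+.067*np.array([np.cos(a),np.sin(a),0]));print('expected px',rel,(c+.4-290)*5.385,(r+.4-140)*5.382)
"
```

```text
[ 0.53967582 -0.02485056  0.04      ] [ 0.44386519 -0.06877249  0.062     ]
(432, 288) 0.06863455985338468 notch err -5.27417520428429
(362, 366) 0.06359375375593 notch err -1.7226988257978064
(137, 278) 0.06989462993453964 notch err -1.92628021637438
(208, 195) 0.06888186115365427 notch err -0.9373562442001173
(400, 345) 0.05840259340156737 notch err 5.779506171083824
expected px 30 427.4357500703388 278.6483970263533
expected px -30 369.9230954167917 369.17526642277613
expected px 150 208.15010298137793 197.98482029729695
expected px 210 143.2232449401466 281.4340955290317
```

About 2.5° short, so I trim with one more small push from the same side, then go behind the bolt pin.

```bash
python3 -m pendant '[1,0,0,0.2,0,0,0, 1,0,0,0.2,0,0,0, 1,0,0,0.15,0,0,0, 1,0,-0.015,0,0,0,0, 1,0,-0.01,0,0,0,0, 1,0,-0.01,0,0,0,0, 1,0,-0.01,0,0,0,0, 1,0,0,0,0,0,0]'
python3 -m pendant '[1,0,0,0,0,0,0, 1,0,0,0,0,0,0]'
python3 -m pendant '[1,0,0.03,0,0,0,0, 1,0,0,-0.15,0,0,0, 1,0,0,-0.2,0,0,0, 1,0,0,-0.2,0,0,0, 1,-0.085,-0.2,0,0,0,0, 1,-0.085,-0.2,0,0,0,0, 1,-0.085,-0.2,0,0,0,0, 1,-0.085,-0.2,0,0,0,0]'
python3 -m pendant '[1,0,0,0,0,0,0, 1,0,0,0,0,0,0]'
python3 -c "
from h import *
rel(.5376-.138*.9033,-.0254-.138*.4289,.038,115.4)
S=cam('scene');save(S,'pics/w_scene.png');b=cv2.imread('pics/w_scene.png')[140:250,290:420]; cv2.imwrite('pics/w.png',cv2.resize(b,(700,592),interpolation=2))"
```

```text
clock: 17.95
ee_pos: [0.5267, 0.0443, 0.0313]
ee_rot: [1.677, 2.655, 0.002]
ft_force: [-0.1, 0.8, -0.5]
opening: 0.005
finger_force: 0.0
clock: 18.15
ee_pos: [0.5266, 0.0445, 0.0305]
ee_rot: [1.677, 2.656, 0.001]
ft_force: [-0.1, -0.3, -0.0]
opening: 0.003
finger_force: 0.1
clock: 18.95
ee_pos: [0.416, -0.0841, 0.1404]
ee_rot: [1.676, 2.656, 0.001]
ft_force: [0.2, -1.1, -0.3]
opening: 0.003
finger_force: 0.0
clock: 19.15
ee_pos: [0.4168, -0.0836, 0.1403]
ee_rot: [1.679, 2.655, 0.001]
ft_force: [0.3, 0.5, -0.5]
opening: 0.005
finger_force: 0.0
t 19.15 pos [ 0.4168 -0.0836  0.1403] head 115.37 tilt [ 0.001 -0.    -1.   ] shares [ 0.004 -0.02   0.511] F [ 0.3  0.5 -0.5] open 0.005 yaw share -0.001
```

View pics/w.png

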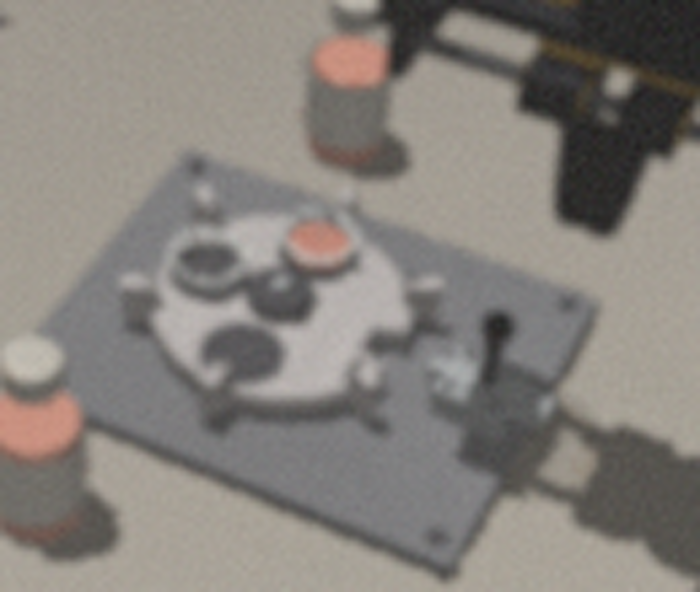

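The lugs are at (428,284) and (368,370), against (427,279) and (370,369) expected, so the notch faces the bolt. I descend and push the bolt.

```bash
python3 -m pendant '[1,0.004,-0.02,0.2,0,0,0, 1,0,0,0.2,0,0,0, 1,0,0,0.11,0,0,0, 1,0,0,0,0,0,0, 1,0,0,0,0,0,0]'
python3 -m pendant '[1,0,0.03,0,0,0,0, 1,0,0.03,0,0,0,0, 1,0,0.02,0,0,0,0, 1,0,0.02,0,0,0,0, 1,0,0.02,0,0,0,0, 1,0,0.02,0,0,0,0, 1,0,0.02,0,0,0,0, 1,0,0.01,0,0,0,0]'
python3 -m pendant '[1,0,0,0,0,0,0, 1,0,0,0,0,0,0]'
python3 -c "
from h import *
s=observe();p=np.array(s['ee_pos'][:2])-[.5376,-.0254];print('base x',p@[-.9033,-.4289],'y',p@[.4289,-.9033],s['ft_force'])"
```

```text
clock: 19.7
ee_pos: [0.4107, -0.0831, 0.0536]
ee_rot: [-1.669, -2.652, 0.008]
ft_force: [0.1, 0.2, 0.1]
opening: 0.005
finger_force: 0.0
clock: 20.5
ee_pos: [0.4405, -0.0702, 0.0533]
ee_rot: [-1.672, -2.65, 0.012]
ft_force: [-1.2, -1.1, 1.9]
opening: 0.002
finger_force: 0.9
clock: 20.7
ee_pos: [0.4405, -0.07, 0.0532]
ee_rot: [-1.672, -2.651, 0.011]
ft_force: [-0.7, -0.3, 1.3]
opening: 0.008
finger_force: 0.0
base x 0.10685570956705438 y -0.0013623509391908167 [-0.74994875 -0.30387797  1.26203123]
```

```bash
python3 -m pendant '[1,0,0.01,0,0,0,0, 1,0,0.01,0,0,0,0, 1,0,0,0,0,0,0, 1,0,0,0,0,0,0]'
python3 -c "
from h import *
s=observe();p=np.array(s['ee_pos'][:2])-[.5376,-.0254];print('base x',p@[-.9033,-.4289],s['ee_pos'])"
python3 -m pendant '[1,0,0.01,0,0,0,0, 1,0,0,0,0,0,0, 1,0,0,0,0,0,0]'
python3 -c "
from h import *
s=observe();p=np.array(s['ee_pos'][:2])-[.5376,-.0254];print('base x',p@[-.9033,-.4289],s['ee_pos'])"
```

```text
clock: 21.1
ee_pos: [0.4437, -0.0685, 0.0532]
ee_rot: [-1.672, -2.65, 0.012]
ft_force: [-0.8, 0.2, -0.1]
opening: 0.008
finger_force: 0.4
base x 0.10330994279460459 [ 0.44369557 -0.06850112  0.05318623]
clock: 21.4
ee_pos: [0.4456, -0.0677, 0.0532]
ee_rot: [-1.672, -2.65, 0.012]
ft_force: [-1.7, -1.4, 0.0]
opening: 0.004
finger_force: 0.5
base x 0.10125869446996888 [ 0.44556571 -0.06765721  0.05318401]
```

```bash
for i in 1; do python3 -m pendant '[1,0,0.01,0,0,0,0, 1,0,0,0,0,0,0, 1,0,0,0,0,0,0]'; done
python3 -m pendant '[1,0,0.01,0,0,0,0, 1,0,0,0,0,0,0, 1,0,0,0,0,0,0]'
python3 -c "
from h import *
s=observe();p=np.array(s['ee_pos'][:2])-[.5376,-.0254];print('base x',p@[-.9033,-.4289],s['ee_pos'])"
```

```text
clock: 21.7
ee_pos: [0.4471, -0.0669, 0.0532]
ee_rot: [-1.672, -2.65, 0.013]
ft_force: [-1.5, 0.2, 0.8]
opening: 0.006
finger_force: 0.9
clock: 22.0
ee_pos: [0.4472, -0.0669, 0.0531]
ee_rot: [-1.672, -2.648, 0.017]
ft_force: [-4.1, -1.1, 2.2]
opening: 0.008
finger_force: 2.6
base x 0.09939660715941166 [ 0.44724965 -0.06686219  0.05308028]
```

```bash
python3 -m pendant '[1,0,0.015,0,0,0,0, 1,0,0.01,0,0,0,0, 1,0,0,0,0,0,0, 1,0,0,0,0,0,0]'
python3 -c "
from h import *
s=observe();p=np.array(s['ee_pos'][:2])-[.5376,-.0254];print('base x',p@[-.9033,-.4289],s['ee_pos'])"
python3 -m pendant '[1,0,-0.05,0,0,0,0, 1,0,-0.04,0,0,0,0, 1,0,0,-0.15,0,0,0, 1,0,0,-0.2,0,0,0, 1,0,0,-0.2,0,0,0, 1,0,-0.1,-0.1,0,0,0, 1,0,0,0,0,0,0]'
python3 -c "
from h import *
S=cam('scene');save(S,'pics/y_scene.png')
print('pin',[np.round(atz(S,d['location'],.045),4) for d in spot_point('scene','bolt_pin')[:1]])
b=cv2.imread('pics/y_scene.png')[140:250,290:420]; cv2.imwrite('pics/y.png',cv2.resize(b,(700,592),interpolation=2))
h=S[0][170:215,370:400].sum(2)
a=np.array([-.9033,-.4289,0])
for x in(.078,.106):
  r,c=proj(S,np.array([.5376,-.0254,.062])+a*x);print('ball expected crop px',x,(c+.4-290)*5.385,(r+.4-140)*5.382)
"
```

```text
clock: 22.4
ee_pos: [0.4475, -0.0668, 0.053]
ee_rot: [-1.671, -2.644, 0.029]
ft_force: [-11.3, -3.7, 9.5]
opening: 0.001
finger_force: 6.7
base x 0.09917780715285672 [ 0.44745055 -0.06677518  0.0529657 ]
clock: 23.1
ee_pos: [0.4209, -0.0809, 0.1856]
ee_rot: [-1.676, -2.652, 0.011]
ft_force: [0.6, 0.2, -0.5]
opening: 0.003
finger_force: 0.0
pin [array([ 0.4681, -0.0575,  0.045 ])]
ball expected crop px 0.078 445.2622194200275 304.0599096559673
ball expected crop px 0.106 503.54549891158314 325.6864322486414
```

View pics/y.png

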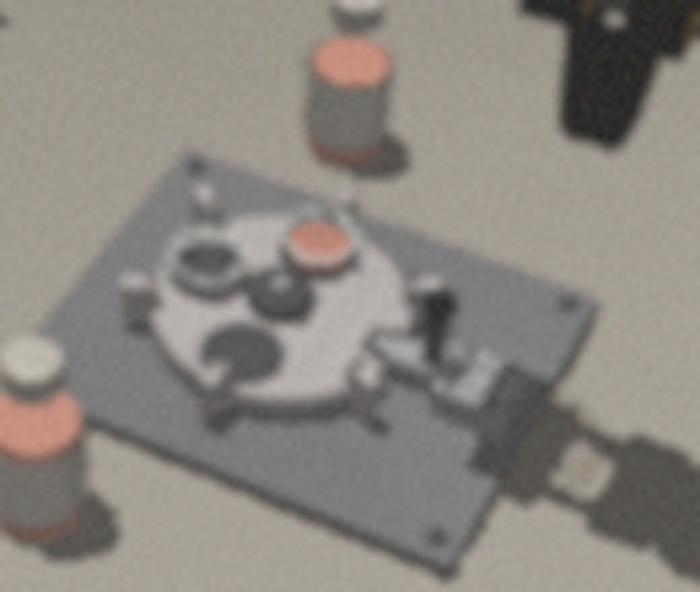

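The ball has moved from (497,325) to (437,303). That is 60 px along the axis, against 58 expected for the full 28 mm, and the bolt stopped hard with its nose in the notch. Everything else is standing, so I hand it in.

```bash
python3 -c "
from h import *
print(close_job())"
```

```text
the job is handed in; nothing more can be done
None
```

The job is handed in at about 23 s: the small bottle stands upright in the tray beside the box, the carousel's notch faces the bolt, and the bolt is home against its stop; the tall bottles and the box were not touched and nothing fell over.

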